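# Set up the drain rack: seat the strainer cone and hang the rinsed cup

## Robot

A 6-joint arm with a two-finger parallel gripper is mounted at the origin on a cart in front of the work surface, level with it; the furniture and walls round the work are solid. World frame = base frame: x ahead of the robot, y to its left, z up, the work surface at z = 0. Lengths are in m, angles in rad, forces in N, time in s.
With the tool pointing down it reaches from about 0.425 to 0.95 m from the base axis. Payload 3.5 kg.
Tool frame: the origin (TCP) lies at the very end of the fingers, on their centre line; the grasp point (between the pads) lies 19 mm behind it (ctrl.grip_point_offset is the distance from the TCP to the grasp point, in m); z points along the fingers, y is the line along which they close (so a half turn about z gives the same grasp; the last joint's range is limited). The gripper opens to 85 mm and grips with 20 to 120 N. Pads are 22 mm wide; open, the fingers measure 114 mm over their backs; the gripper's body (76 mm by 85 mm) begins 54 mm behind the grasp point. The pads swing forward as they close: fully open they stand 13 mm farther back than shut.
Start: joints at [1.09, 0.286, 1.577, -0, 1.279, -0.15], TCP at [0.219, 0.638, 0.231] pointing down, gripper open.
Joint ranges: [-2.77, 2.77], [-0.9, 2.22], [0.21, 2.48], [-1.53, 4.67], [0.24, 2.81], [-2.84, 2.84]. Speed limits (rad/s): [2.79, 2.79, 3.14, 3.14, 3.14, 3.14].

## Interface

Orientations are given as a unit quaternion [x, y, z, w].
In Python, from plant import telemetry, vision, ctrl gives the robot as it stands.
- The arm moves only by the tool arm_command, never from a script. Its argument "series" is one flat list of numbers, 7 for each row, row after row: the shift along the tool's x, y, z in cm, then the turn, a rotation vector about the tool's x, y, z in degrees, then the closure, from 0 (fully open) to 1 (shut). A call has 1 to 10 rows; each row is the pose to reach, as a shift and turn from the pose commanded when the call began, along the tool's axes at that moment; what a row does not reach only later rows make up. A row lasts 1/12 s, in which the tool goes at most 41.7 mm and 7.16 degrees, less where a joint would pass 70% of its speed; a pose out of reach is approached as far as the arm can. A call with a gripper value outside its range is refused whole. The fingers move at their own pace and stop on an object; "force" is the grip in N (left out, the last holds). Time passes only in rows, so rows that repeat a pose let the fingers close. It gives the time, the measured TCP pose, the force, the opening and the grip force at its end, in the units of the state.
- telemetry.get_state(): the state, without advancing time (a new reading comes with each control period).
- vision.read_camera(name): name is "side" or "top"; returns a dict with "color" (480x640x3 uint8, blue, green, red), "K" (3x3 intrinsics, pixels), "D" ([k1, k2, p1, p2, k3] as OpenCV has them; the pictures are not rectified), "rvec" (rotation vector, rad) and "tvec" (3), from world to camera coordinates, as OpenCV has them. Camera axes: x right, y down, z forward; pixel columns grow to the right and rows downward; lengths in m; the calibration is good to about 2 mm. A picture is of the moment at which its call begins. There is no depth.
- ctrl.sign_off(): hands the job in; it is judged then, once.
The state is a dict: "time": time; "qpos": joint angles; "dq": joint speeds; "joint_efforts": joint torques, N m; "eef_pos": TCP position; "tcp_rot": TCP orientation; "contact_force": force on the tool from outside, world axes, zero at the start; "wrist_torque": the same for the moment, N m; "opening": opening from 0.0 (shut) to 1.0 (fully open); "finger_force": force on a finger pad.
Only numpy, scipy, OpenCV 4.12 (cv2) and the standard library are available. Lean on these libraries where they do the work, as an engineer would, in place of code of your own. Each camera call takes 0.05 s, during which the arm holds its last target. There are 200 camera calls.

## Task

The glue kit has been rinsed and must drain. First lower the cone-shaped strainer into the matching tapered collar of the drain rack and let it settle fully home, level and centred, so that it will catch the crumbs; then hang the plain steel cup mouth-down on the rack's leaning peg, pushed on until the inside of its closed end rests on the peg's tip. Do not let either of them drop, and leave the mug, the glue bottle and the wax tin where they are.

Things in the scene. Friction and masses are not known exactly. Their poses are not given: they have to be found in the camera images.
- strainer: Loose 150 g aluminium strainer, a hollow cone on its narrow end, z up. Origin: centre of its flat underside. Outside diameter 36 mm there, growing evenly to 76 mm at the rim 45 mm up. An 8 mm post in its middle carries a wooden grip, an upright cylinder 16 mm across, 60 to 94 mm above the underside (its top). Yaw is free. On the saw table, in one of two places it may have swapped with the cup.
- cup: Loose plain steel cup without handle, 120 g, 80 mm long, standing mouth down on the saw table. Origin: centre of its mouth; z runs along its axis from the mouth to the closed end (up, as it stands). Outside diameter 60 mm at the mouth, 54 mm at the closed end; wall 3 mm, closed end 4 mm thick. Yaw is free.
- cup_floor (a point): Centre of the inside of the cup's closed end, 76 mm from the mouth along the cup's z.
- drain_rack: Fixed rack right of the saw fence (80 mm high): steel drip tray 130 mm (x) by 250 mm (y), 14 mm high, wooden rail 30 mm high along its far (+x) edge. Origin: centre of the tray's underside; x away from its front, y left, z up. A tapered collar on three legs stands at y = +65 mm; a single wooden peg rises from the rail at y = -65 mm and leans forward.
- collar_mouth (a point): Centre of the collar's mouth, at (0, 65, 55) mm in the rack's frame. The collar is an open ring, axis vertical, with the strainer's taper: inside diameter 72 mm at the mouth, 41 mm at its open lower end 35 mm below. When home, the strainer's underside is about 41 mm below this point and its rim 4 mm above it; let go, it centres itself.
- peg_tip (a point): Rounded tip of the peg, at (4, -65, 144) mm in the rack's frame. The peg is a 12 mm round rod, free length 121 mm, leaning 20 degrees from vertical to the rack's front: foot to tip it runs along (-0.342, 0, 0.940) there. The hung cup rests on the tip with the inside of its closed end and swings a little toward the vertical until its wall leans on the peg, as it should.
- mug: Bystander: white ceramic mug with handle, 93 mm high, on the saw table, left of the fence, which is fixed and 80 mm high. Origin at its underside.
- glue_bottle: Bystander: white glue bottle, 58 mm across, 197 mm high, beyond the rack beside the fence. Origin at its underside.
- wax_tin: Bystander: flat round wax tin (the one next to the rack), 95 mm across, 33 mm high, beyond the right end of the rack. Origin at its underside.

How it is judged:
By the outcome, as a careful person would: the job done as asked, in the order asked, and still so for the second after the job is handed in, with the robot touching nothing.
It also fails if it takes over 67 s, if anything falls off the work surface, if the arm or the gripper's body presses on something with over 40 N, if the wrist force passes 120 N, or if a joint passes its speed limit or range.

## Working session

There is one attempt and no reset: what is moved stays moved. The work goes in short steps, Python scripts to look and compute and a tool call to move; the robot and the scene stay as the last step left them, time stands still between calls to the robot, and variables do not carry over. Pictures are saved under pics/ and viewed, at most 10 in all, crops included, and the job is handed in when it is done.

Besides the shell and the picture viewer there is one more tool, called after "Call:" as a command line: name --argument value ..., lists and objects as JSON in quotes. arm_command: Moves the arm, as the interface text tells. Its arguments: {"type":"object","properties":{"series":{"type":"array","items":{"type":"number"}},"force":{"type":"number"}},"required":["series"]}

```bash
mkdir -p pics; ls
python3 - <<'E'
from plant import telemetry, vision, ctrl
import cv2,pickle
s=telemetry.get_state();print(s)
d={}
for n in("side","top"):
    r=vision.read_camera(n);cv2.imwrite(f"pics/{n}0.png",r["color"]);d[n]=r
    R=cv2.Rodrigues(r["rvec"])[0];print(n,-R.T@r["tvec"].ravel(),R[2],r["K"][0],r["D"])
pickle.dump(d,open("cam0.pkl","wb"))
E
```

```text
pics
{'time': 0.0, 'qpos': array([ 1.08998121e+00,  2.87210724e-01,  1.57819507e+00,  8.22415396e-06,
        1.27857170e+00, -1.49982906e-01]), 'dq': array([-7.60409642e-05, -1.48224331e-03, -4.02976387e-04,  1.09306552e-03,
        1.37502746e-03,  5.85553348e-04]), 'joint_efforts': array([ 1.27270316e-03, -4.05990601e+01, -2.92620957e+01, -8.34285038e-05,
        5.88796043e-03,  6.84301149e-07]), 'eef_pos': array([0.21891189, 0.63782042, 0.22990734]), 'tcp_rot': array([ 1.64663825e-01,  9.86349027e-01, -1.13238083e-03, -3.73626107e-04]), 'contact_force': array([ 0.27163073, -0.45677329, -0.87908847]), 'wrist_torque': array([0.02342208, 0.01200227, 0.00095458]), 'finger_force': 0.0, 'opening': 0.9997047302030277}
side [ 0.50484262 -0.84424637  0.70793604] [ 0.10340211  0.79171281 -0.60207876] [459.88222011   0.         318.02608205] [-0.0246104  0.         0.         0.         0.       ]
top [ 0.32287354 -0.09321652  1.45521571] [ 0.18710615  0.00266863 -0.98233608] [517.51957435   0.         314.24385954] [0.04170382 0.         0.         0.         0.        ]
```

View pics/side0.png

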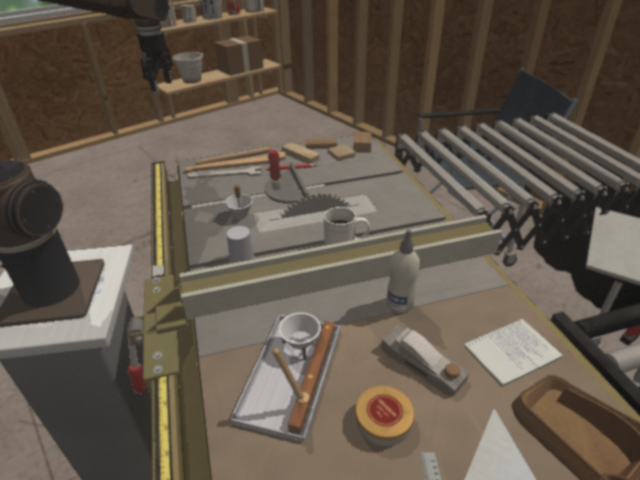

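View pics/top0.png

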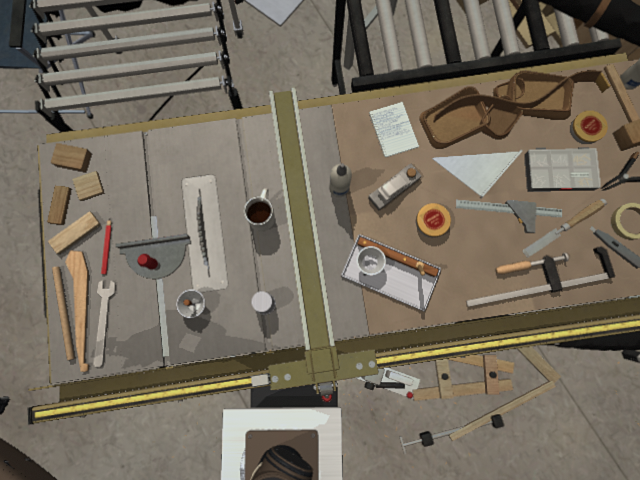

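The side view shows the strainer at about (238,205), the cup at (239,243), the mug at (340,225), the collar at (300,330) and the peg tip at (277,352). In the top view the strainer is at (190,303), the cup at (262,302), the collar at (371,262), and the tray spans roughly (342..440, 235..310). I'll enlarge these areas next.

```bash
cat > h.py <<'E'
import numpy as np,cv2,pickle
def ray(c,uv):
    R=cv2.Rodrigues(c["rvec"])[0]
    p=cv2.undistortPoints(np.array([[uv]],float),c["K"],c["D"]).ravel()
    d=R.T@np.array([p[0],p[1],1]);return -R.T@c["tvec"].ravel(),d/np.linalg.norm(d)
def onz(c,uv,z):
    o,d=ray(c,uv);return o+d*(z-o[2])/d[2]
def tri(c1,u1,c2,u2):
    o1,d1=ray(c1,u1);o2,d2=ray(c2,u2)
    t=np.linalg.lstsq(np.c_[d1,-d2],o2-o1,rcond=None)[0]
    a=o1+d1*t[0];b=o2+d2*t[1];return (a+b)/2,np.linalg.norm(a-b)
def proj(c,P):
    return cv2.projectPoints(np.array(P,float).reshape(-1,3),c["rvec"],c["tvec"],c["K"],c["D"])[0].reshape(-1,2)
E
python3 - <<'E'
import pickle,cv2,numpy as np
d=pickle.load(open("cam0.pkl","rb"))
def crop(n,x,y,w,h,s):return cv2.resize(d[n]["color"][y:y+h,x:x+w],None,fx=s,fy=s,interpolation=cv2.INTER_CUBIC)
a=crop("top",160,270,130,60,6)
b=crop("top",335,228,110,86,6)
cv2.imwrite("pics/a.png",a)
cv2.imwrite("pics/b.png",b)
cv2.imwrite("pics/c.png",np.hstack([crop("side",225,310,125,145,4),crop("side",215,180,72,145,4)[:580]]))
E
```

```text
(no output)
```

View pics/a.png

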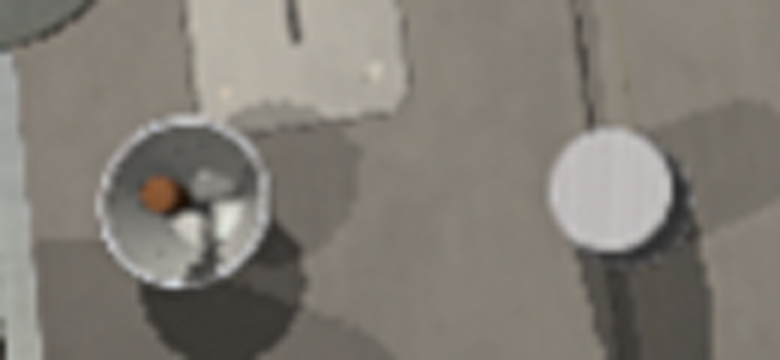

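View pics/b.png

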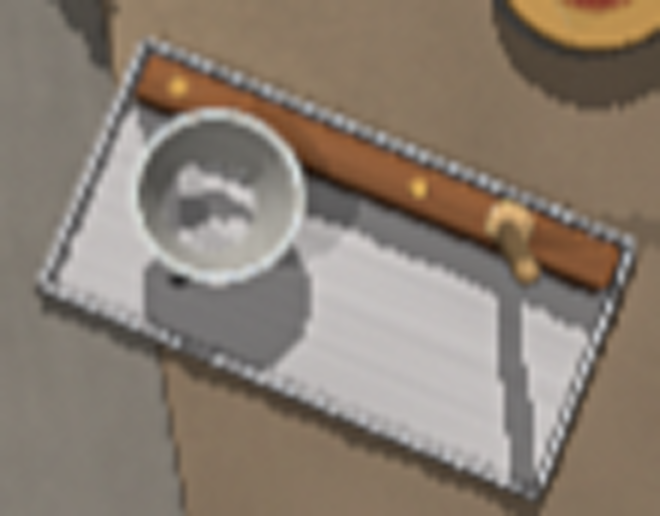

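View pics/c.png

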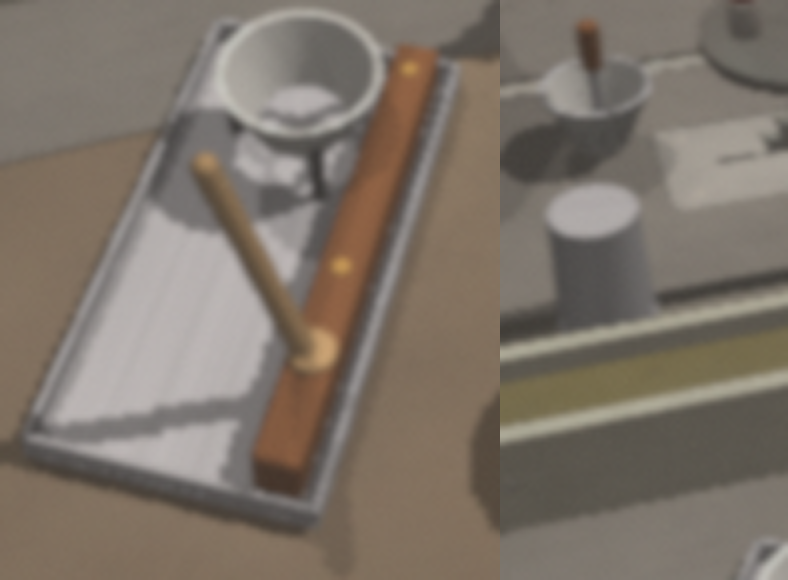

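The crops give strainer grip top a(161,194) and side c(588,24); cup top a(611,189) and side c(592,210). The collar ring is centred at b(220,195) and c(300,73), and the peg tip is at b(527,272) and c(204,157). Tray corners in b are (146,41), (632,241), (42,287) and (537,495).

Run:
```python
from h import *
d=pickle.load(open("cam0.pkl","rb"));T,S=d["top"],d["side"]
f=lambda u,v,s,x,y:((u+.5)/s-.5+x,(v+.5)/s-.5+y)
a=lambda u,v:f(u,v,6,160,270)
b=lambda u,v:f(u,v,6,335,228)
c=lambda u,v:f(u,v,4,225,310)
e=lambda u,v:f(u-500,v,4,215,180)
np.set_printoptions(precision=4,suppress=True)
# fits by masks: cup top/rim via circles
print("grip",tri(T,a(161,194),S,e(588,24)),onz(T,a(161,194),.094),"rim",onz(T,a(184,202),.045),onz(S,e(596,87),.045))
print("cup",tri(T,a(611,189),S,e(592,210)),onz(T,a(611,189),.08),onz(S,e(592,210),.08))
cs=np.array([onz(T,b(*p),.014) for p in((146,41),(632,241),(42,287),(537,495))])
ss=np.array([onz(S,c(*p),.014) for p in((455,62),(315,520),(228,22),(30,445))])
for q in(cs,ss):
    o=q.mean(0);y=(q[0]-q[1]+q[2]-q[3])[:2];x=(q[0]+q[1]-q[2]-q[3])[:2]
    ya=np.arctan2(-y[0],y[1]);xa=np.arctan2(x[1],x[0]);print(o,np.linalg.norm(y)/2,np.linalg.norm(x)/2,ya,xa)
    R=np.array([[np.cos(ya),-np.sin(ya)],[np.sin(ya),np.cos(ya)]])
    print("pred collar",o[:2]+R@[0,.065],"tip",o[:2]+R@[.004,-.065], "peg dir",R@[-.342,0])
print("collar",onz(T,b(220,195),.055),onz(S,c(300,73),.055),"tip",tri(T,b(527,272),S,c(204,157)),onz(T,b(527,272),.144),onz(S,c(204,157),.144))
print("fence top y",[onz(T,p,.08) for p in((272,95),(295,95),(307,350),(336,350))])
print("mug",onz(T,(258,211),.093),"bottle",onz(T,(340,170),.197),"wax",onz(T,(434,220),.033))
```

```text
grip (array([0.431 , 0.2465, 0.0923]), np.float64(0.0009310876611817241)) [0.4304 0.246  0.094 ] rim [0.4306 0.2477 0.045 ] [0.4311 0.2431 0.045 ]
cup (array([0.4319, 0.0516, 0.0781]), np.float64(0.0004779264341473595)) [0.432  0.0515 0.08  ] [0.4319 0.0489 0.08  ]
[ 0.5169 -0.3034  0.014 ] 0.24519996426740545 0.12762173400280458 -0.40867219003967364 -0.40690276194778846
pred collar [ 0.5428 -0.2437] tip [ 0.4948 -0.3646] peg dir [-0.3138  0.1359]
[ 0.519  -0.3084  0.014 ] 0.25140984044751985 0.12221256209035408 -0.40880299621332794 -0.4071277433249448
pred collar [ 0.5448 -0.2488] tip [ 0.4968 -0.3697] peg dir [-0.3138  0.1359]
collar [ 0.5436 -0.245   0.055 ] [ 0.5439 -0.2484  0.055 ] tip (array([ 0.4963, -0.3649,  0.1413]), np.float64(0.0007503732603913939)) [ 0.4956 -0.3644  0.144 ] [ 0.4967 -0.3671  0.144 ]
fence top y [array([1.0183, 0.028 , 0.08  ]), array([ 1.0178, -0.0376,  0.08  ]), array([ 0.3045, -0.0687,  0.08  ]), array([ 0.304 , -0.1441,  0.08  ])]
mug [0.6746 0.0624 0.093 ] bottle [ 0.7534 -0.1566  0.197 ] wax [ 0.6599 -0.4267  0.033 ]
```

Call:
arm_command --series '[-3,-2.8,0.4,0,0,0.4,0.4,-6.6,-6.1,0.8,0,0,0.9,0.4,-10.2,-9.4,1.2,0,0,1.4,0.4,-13.8,-12.7,1.6,0,0,1.8,0.4,-17.4,-16,2,0,0,2.3,0.4,-21,-19.4,2.5,0,0,2.8,0.4,-24.6,-22.7,3,0,0,3.3,0.4,-28.2,-26,3.5,0,0,3.8,0.4,-31,-28.6,3.9,0,0,4.2,0.4,-32.8,-30.3,4,0,0,4.4,0.4]' --force 40

```text
time: 0.93
eef_pos: [0.416, 0.2716, 0.1933]
tcp_rot: [0.202, 0.979, -0.0, -0.0]
contact_force: [0.5, 0.7, 0.0]
opening: 0.596
finger_force: 0.0
```

```bash
cat >> h.py <<'E'
from scipy.spatial.transform import Rotation as Ro
G=-0.4085
RR=Ro.from_euler('z',G)*Ro.from_matrix(np.diag([-1.,1,-1]))   # tool down, x=-rack x, y=rack y
TILT=RR*Ro.from_euler('y',-20,degrees=True)
def to(p,R=RR):
    from plant import telemetry
    s=telemetry.get_state();q=Ro.from_quat(s["tcp_rot"])
    print("t%.2f"%s["time"],"pos",s["eef_pos"].round(4),"shift cm",(q.inv().apply(np.array(p)-s["eef_pos"])*100).round(2),"turn",np.degrees((q.inv()*R).as_rotvec()).round(2),
     "F",s["contact_force"].round(1),"op %.3f ff %.1f"%(s["opening"],s["finger_force"]))
E
python3 -c "
from h import *
to([.4305,.245,.06])"
```

```text
t0.93 pos [0.416  0.2716 0.1933] shift cm [-2.39 -1.86 13.33] turn [-0.03 -0.03  0.05] F [0.5 0.7 0. ] op 0.596 ff 0.0
```

Call:
arm_command --series '[0,0,0,0,0,0,0.4,0,0,1,0,0,0,0.4,0,0,3,0,0,0,0.4,0,0,5,0,0,0,0.4,0,0,7,0,0,0,0.4,0,0,8,0,0,0,0.4,0,0,9,0,0,0,0.4,0,0,9.5,0,0,0,0.4,0,0,9.5,0,0,0,0.4]'

```text
time: 1.68
eef_pos: [0.4151, 0.2738, 0.0979]
tcp_rot: [0.202, 0.979, -0.001, -0.001]
contact_force: [-0.4, -0.5, -0.2]
opening: 0.604
finger_force: 0.0
```

```bash
python3 -c "
from h import *
to([.4305,.245,.06])"
```

```text
t1.68 pos [0.4151 0.2738 0.0979] shift cm [-2.56 -2.03  3.79] turn [-0.08 -0.08  0.11] F [-0.4 -0.5 -0.2] op 0.604 ff 0.0
```

Call:
arm_command --series '[-1.2,-1,0,0,0,0,0.4,-2.5,-2,0,0,0,0,0.4,-2.5,-2,0,0,0,0,0.4,-2.5,-2,1,0,0,0,0.4,-2.5,-2,2.5,0,0,0,0.4,-2.5,-2,3.8,0,0,0,0.4,-2.5,-2,3.8,0,0,0,0.4]'

```text
time: 2.27
eef_pos: [0.4286, 0.2451, 0.0582]
tcp_rot: [0.202, 0.979, -0.001, -0.002]
contact_force: [-1.4, -0.4, -0.9]
opening: 0.598
finger_force: 0.0
```

```bash
python3 -c "
from h import *
from plant import vision
to([.4305,.245,.06])
r=vision.read_camera('side');cv2.imwrite('pics/s1.png',cv2.resize(r['color'][140:260,180:300],None,fx=5,fy=5,interpolation=cv2.INTER_CUBIC))"
```

```text
t2.27 pos [0.4286 0.2451 0.0582] shift cm [-0.18  0.06 -0.18] turn [-0.18 -0.23  0.07] F [-1.4 -0.4 -0.9] op 0.598 ff 0.0
```

View pics/s1.png

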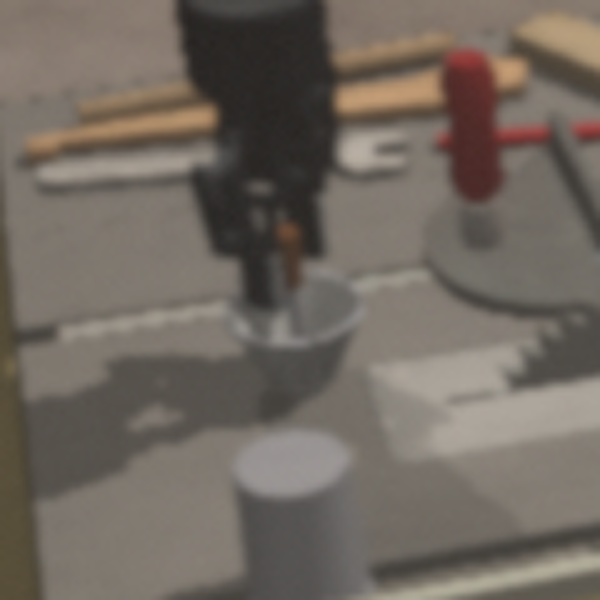

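The near finger at about (262,270) stands in front-left of the grip at (288,250), and the far one behind it, so the fingers straddle the grip. I'll nudge and close.

Call:
arm_command --series '[-0.2,0.05,-0.3,0,0,0,0.4,-0.2,0.05,-0.3,0,0,0,1,-0.2,0.05,-0.3,0,0,0,1,-0.2,0.05,-0.3,0,0,0,1,-0.2,0.05,-0.3,0,0,0,1,-0.2,0.05,-0.3,0,0,0,1,-0.2,0.05,-0.3,0,0,0,1,-0.2,0.05,-0.3,0,0,0,1]' --force 45

```text
time: 2.98
eef_pos: [0.4337, 0.2449, 0.0649]
tcp_rot: [0.202, 0.979, 0.0, 0.001]
contact_force: [-0.6, -1.5, 6.6]
opening: 0.174
finger_force: 44.0
```

```bash
python3 -c "
from h import *
to([.5436,-.2455,.2])"
```

```text
t2.98 pos [0.4337 0.2449 0.0649] shift cm [-29.55 -40.66 -13.49] turn [0.03 0.07 0.06] F [-0.6 -1.5  6.6] op 0.174 ff 44.0
```

Call:
arm_command --series '[0,0,0,0,0,0,1,0,0,-0.5,0,0,0,1,0,0,-1.5,0,0,0,1,0,0,-3,0,0,0,1,0,0,-5,0,0,0,1,0,0,-7.5,0,0,0,1,0,0,-10,0,0,0,1,0,0,-12,0,0,0,1,0,0,-13.5,0,0,0,1,0,0,-14,0,0,0,1]'

```text
time: 3.82
eef_pos: [0.4341, 0.2455, 0.2072]
tcp_rot: [0.202, 0.979, 0.001, 0.002]
contact_force: [0.7, 0.3, -1.4]
opening: 0.166
finger_force: 44.0
```

```bash
python3 -c "
from h import *
to([.5436,-.2455,.2])
from plant import vision
T=vision.read_camera('top');S=vision.read_camera('side');pickle.dump([T,S],open('c1.pkl','wb'))
to([.5436,-.2455,.2])
a=S['color'][100:250,170:320];b=T['color'][260:340,120:260]
cv2.imwrite('pics/l1.png',np.hstack([cv2.resize(a,(400,400),interpolation=2),cv2.resize(b,(400,400),interpolation=2)]))"
```

```text
t3.82 pos [0.4341 0.2455 0.2072] shift cm [-29.51 -40.74   0.68] turn [0.21 0.22 0.06] F [ 0.7  0.3 -1.4] op 0.166 ff 44.0
t3.92 pos [0.4333 0.2451 0.205 ] shift cm [-29.57 -40.67   0.48] turn [0.09 0.09 0.05] F [ 0.4  0.1 -2. ] op 0.168 ff 44.0
```

View pics/l1.png

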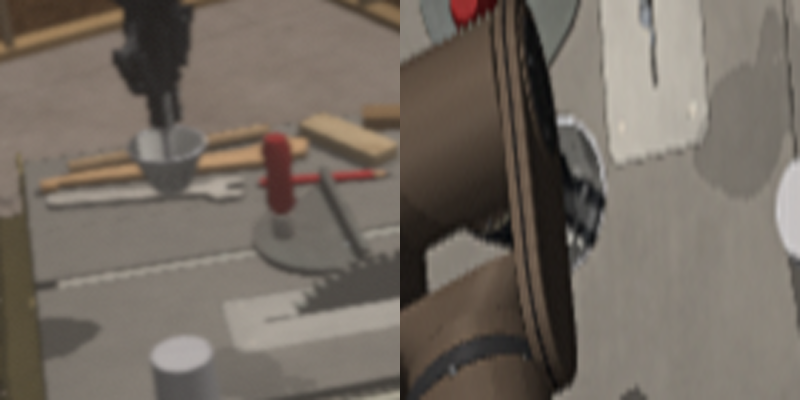

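Lifted level. In the side crop the strainer hangs straight under the fingers at (170,160), clear of the table. I'll carry it over to the collar.

Call:
arm_command --series '[-0.8,-1,0,0,0,0,1,-2,-2.8,0,0,0,0,1,-3.6,-5,0,0,0,0,1,-5.4,-7.5,0,0,0,0,1,-7.2,-10,0,0,0,0,1,-9,-12.5,0,0,0,0,1,-10.8,-15,0,0,0,0,1,-12.6,-17.5,0,0,0,0,1,-14.2,-19.6,0,0,0,0,1,-15,-20.7,0,0,0,0,1]'

```text
time: 4.75
eef_pos: [0.488, -0.0071, 0.2019]
tcp_rot: [0.204, 0.979, -0.0, -0.001]
contact_force: [0.7, 0.3, -1.8]
opening: 0.173
finger_force: 44.1
```

Call:
arm_command --series '[-0.8,-1,0,0,0,0,1,-2,-2.8,0,0,0,0,1,-3.6,-5,0,0,0,0,1,-5.4,-7.5,0,0,0,0,1,-7.2,-10,0,0,0,0,1,-9,-12.5,0,0,0,0,1,-10.8,-15,0,0,0,0,1,-12.6,-17.5,0,0,0,0,1,-14,-19.2,0,0,0,0,1,-14.8,-20.1,0,0,0,0,1]'

```text
time: 5.58
eef_pos: [0.5446, -0.2497, 0.2022]
tcp_rot: [0.203, 0.979, 0.0, -0.001]
contact_force: [0.3, -0.8, -1.7]
opening: 0.17
finger_force: 44.1
```

```bash
python3 -c "
from h import *
to([.5463,-.246,.13])"
```

```text
t5.58 pos [ 0.5446 -0.2497  0.2022] shift cm [-0.02  0.41  7.22] turn [ 0.   -0.12 -0.04] F [ 0.3 -0.8 -1.7] op 0.170 ff 44.1
```

Call:
arm_command --series '[0,0.2,0.5,0,0,0,1,0,0.4,2,0,0,0,1,0,0.4,4,0,0,0,1,0,0.4,6,0,0,0,1,0,0.4,7.2,0,0,0,1,0,0.4,7.8,0,0,0,1,0,0.4,7.8,0,0,0,1,0,0.4,7.8,0,0,0,1]'

```text
time: 6.25
eef_pos: [0.5467, -0.2436, 0.1262]
tcp_rot: [0.202, 0.979, 0.0, 0.0]
contact_force: [0.5, -0.4, -1.4]
opening: 0.17
finger_force: 44.2
```

```bash
python3 -c "
from h import *
to([.5463,-.246,.079])
from plant import vision
T=vision.read_camera('top');S=vision.read_camera('side');pickle.dump([T,S],open('c2.pkl','wb'))
a=S['color'][260:380,240:360];b=T['color'][215:315,325:425]
cv2.imwrite('pics/l2.png',np.hstack([cv2.resize(a,(400,400),interpolation=2),cv2.resize(b,(400,400),interpolation=2)]))"
```

```text
t6.25 pos [ 0.5467 -0.2436  0.1262] shift cm [-0.06 -0.23  4.72] turn [0.01 0.   0.09] F [ 0.5 -0.4 -1.4] op 0.170 ff 44.2
```

View pics/l2.png

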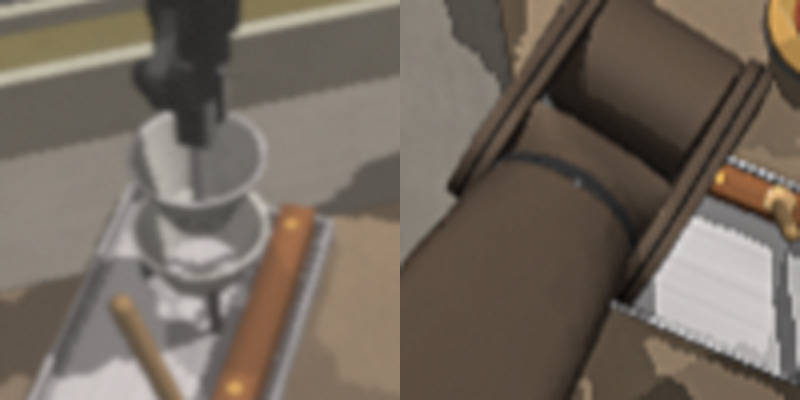

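The top view is blocked by the arm. In the side crop the strainer rim is centred at about (200,157), over the collar centre at (199,226).

```bash
python3 -c "
from h import *
T,S=pickle.load(open('c2.pkl','rb'))
f=lambda u,v:((u+.5)/3.3333-.5+240,(v+.5)/3.3333-.5+260)
print('rim c',onz(S,f(200,157),.106),'collar',onz(S,f(199,226),.055))
print(proj(S,[[.5436,-.2475,.055],[.5436,-.2475,.106]]))
g=cv2.cvtColor(S['color'],6)
v=cv2.resize(g[285:335,270:330],None,fx=1,fy=1)
# rim left/right extents
for y in range(296,316,2): print(y,g[y,274:326:1].tolist()[:12],g[y,314:326].tolist())
"
```

```text
rim c [ 0.54665112 -0.24368638  0.106     ] collar [ 0.54352175 -0.24725571  0.055     ]
[[299.40599113 327.54139842]
 [298.2220697  308.41610185]]
296 [94, 95, 95, 94, 94, 95, 94, 96, 103, 116, 136, 159] [150, 146, 141, 137, 137, 138, 137, 137, 138, 136, 136, 136]
298 [95, 95, 94, 97, 96, 97, 98, 114, 142, 167, 176, 175] [136, 147, 152, 147, 140, 136, 137, 137, 138, 138, 138, 138]
300 [110, 112, 117, 122, 124, 120, 117, 125, 144, 164, 170, 169] [113, 127, 148, 161, 157, 146, 138, 137, 138, 138, 139, 140]
302 [132, 132, 132, 132, 130, 124, 116, 110, 122, 147, 165, 171] [112, 113, 124, 148, 163, 158, 143, 136, 136, 136, 137, 138]
304 [135, 133, 133, 130, 126, 117, 106, 100, 113, 142, 165, 172] [112, 111, 117, 137, 162, 163, 147, 137, 137, 137, 137, 136]
306 [133, 133, 131, 128, 122, 112, 101, 96, 107, 134, 159, 170] [112, 110, 112, 127, 149, 154, 144, 138, 136, 137, 137, 138]
308 [134, 134, 131, 127, 118, 108, 96, 92, 96, 113, 143, 167] [109, 109, 112, 126, 146, 151, 143, 137, 137, 138, 137, 139]
310 [134, 135, 133, 130, 123, 114, 102, 95, 93, 100, 120, 149] [109, 108, 119, 140, 153, 149, 141, 137, 137, 137, 137, 137]
312 [134, 134, 134, 132, 129, 125, 114, 102, 93, 93, 106, 133] [110, 121, 142, 153, 149, 141, 136, 136, 137, 136, 137, 137]
314 [133, 134, 133, 134, 135, 133, 128, 116, 103, 94, 94, 111] [131, 144, 146, 142, 136, 136, 135, 136, 137, 138, 137, 139]
```

Call:
arm_command --series '[0.1,-0.3,0,0,0,0,1,0.1,-0.3,0.5,0,0,0,1,0.1,-0.3,1.2,0,0,0,1,0.1,-0.3,2,0,0,0,1,0.1,-0.3,2.8,0,0,0,1,0.1,-0.3,3.5,0,0,0,1,0.1,-0.3,3.9,0,0,0,1,0.1,-0.3,4.1,0,0,0,1,0.1,-0.3,4.1,0,0,0,1]'

```text
time: 7.1
eef_pos: [0.5441, -0.2463, 0.0841]
tcp_rot: [0.202, 0.979, 0.0, -0.001]
contact_force: [-0.1, 0.1, -2.0]
opening: 0.171
finger_force: 44.2
```

```bash
python3 -c "
from h import *
to([.5447,-.246,.079])
from plant import telemetry;s=telemetry.get_state();print(s['wrist_torque'])"
```

```text
t7.10 pos [ 0.5441 -0.2463  0.0841] shift cm [-0.05  0.05  0.51] turn [ 0.01 -0.07  0.05] F [-0.1  0.1 -2. ] op 0.171 ff 44.2
[-0.00878691  0.0195843  -0.04963838]
```

No contact yet. I'll go down in small steps.

Call:
arm_command --series '[0,0,0.1,0,0,0,1,0,0,0.2,0,0,0,1,0,0,0.25,0,0,0,1,0,0,0.25,0,0,0,1]'

```text
time: 7.43
eef_pos: [0.5444, -0.2465, 0.0826]
tcp_rot: [0.202, 0.979, -0.0, 0.0]
contact_force: [1.1, 0.7, -1.9]
opening: 0.166
finger_force: 44.2
```

Call:
arm_command --series '[0,0,0.1,0,0,0,1,0,0,0.2,0,0,0,1,0,0,0.2,0,0,0,1]'

```text
time: 7.68
eef_pos: [0.5449, -0.2467, 0.0809]
tcp_rot: [0.202, 0.979, -0.0, 0.001]
contact_force: [1.9, 0.2, -0.9]
opening: 0.168
finger_force: 44.2
```

Call:
arm_command --series '[-0.1,0.05,0.1,0,0,0,1,-0.1,0.05,0.15,0,0,0,1,-0.1,0.05,0.15,0,0,0,1]'

```text
time: 7.93
eef_pos: [0.5458, -0.2466, 0.0792]
tcp_rot: [0.202, 0.979, -0.0, 0.0]
contact_force: [0.9, -0.2, -0.1]
opening: 0.171
finger_force: 44.3
```

Call:
arm_command --series '[0,0,0.1,0,0,0,1,0,0,0.15,0,0,0,1,0,0,0.15,0,0,0,1]'

```text
time: 8.18
eef_pos: [0.5459, -0.2467, 0.0789]
tcp_rot: [0.202, 0.979, -0.0, 0.0]
contact_force: [-1.1, 0.5, 5.0]
opening: 0.168
finger_force: 44.8
```

Contact is firm at the predicted height (z 0.079). I'll release and rise.

Call:
arm_command --series '[0,0,-0.1,0,0,0,1,0,0,-0.1,0,0,0,0.8,0,0,-0.1,0,0,0,0.7,0,0,-0.1,0,0,0,0.5,0,0,-0.1,0,0,0,0.4,0,0,-0.1,0,0,0,0.4,0,0,-0.1,0,0,0,0.4]' --force 20

```text
time: 8.77
eef_pos: [0.5453, -0.2463, 0.0782]
tcp_rot: [0.202, 0.979, 0.0, -0.0]
contact_force: [0.6, -0.5, -0.0]
opening: 0.599
finger_force: 0.0
```

Call:
arm_command --series '[0,0,-0.5,0,0,0,0.4,0,0,-2,0,0,0,0.4,0,0,-5,0,0,0,0.4,0,0,-8,0,0,0,0.4,0,0,-11,0,0,0,0.3,0,2,-13,0,0,0,0.2,2,5,-13,0,0,0,0.1,4,8,-13,0,0,0,0,6,11,-13,0,0,0,0,8,14,-13,0,0,0,0]'

```text
time: 9.6
eef_pos: [0.5271, -0.0848, 0.2091]
tcp_rot: [0.203, 0.979, -0.0, 0.0]
contact_force: [0.5, 0.2, -0.4]
opening: 0.998
finger_force: 0.0
```

```bash
python3 -c "
from h import *
to([.432,.051,.2])"
```

```text
t9.60 pos [ 0.5271 -0.0848  0.2091] shift cm [14.12  8.69  0.9 ] turn [0.01 0.05 0.01] F [ 0.5  0.2 -0.4] op 0.998 ff 0.0
```

Call:
arm_command --series '[2,1.2,0,0,0,0,0,5,3,0,0,0,0,0,8,4.9,0,0,0,0,0,11,6.8,0,0,0,0,0,13,8,0.5,0,0,0,0,14.1,8.7,1,0,0,0,0,14.1,8.7,2,0,0,0,0,14.1,8.7,4,0,0,0,0,14.1,8.7,6,0,0,0,0,14.1,8.7,7,0,0,0,0]'

```text
time: 10.43
eef_pos: [0.4318, 0.0489, 0.1358]
tcp_rot: [0.203, 0.979, -0.0, -0.002]
contact_force: [-0.4, 0.4, -0.1]
opening: 0.996
finger_force: 0.0
```

```bash
python3 -c "
from h import *
to([.432,.051,.035])
from plant import vision
T=vision.read_camera('top');S=vision.read_camera('side');pickle.dump([T,S],open('c3.pkl','wb'))
to([.432,.051,.035])
a=S['color'][290:390,240:340];b=T['color'][225:315,335:425]
cv2.imwrite('pics/l3.png',np.hstack([cv2.resize(a,(400,400),interpolation=2),cv2.resize(b,(400,400),interpolation=2)]))"
```

```text
t10.43 pos [0.4318 0.0489 0.1358] shift cm [ 0.03  0.21 10.08] turn [-0.08 -0.17  0.02] F [-0.4  0.4 -0.1] op 0.996 ff 0.0
t10.53 pos [0.4313 0.049  0.136 ] shift cm [-0.03  0.23 10.1 ] turn [-0.1  -0.29 -0.01] F [ 0.3  0.9 -0.3] op 1.003 ff 0.0
```

View pics/l3.png

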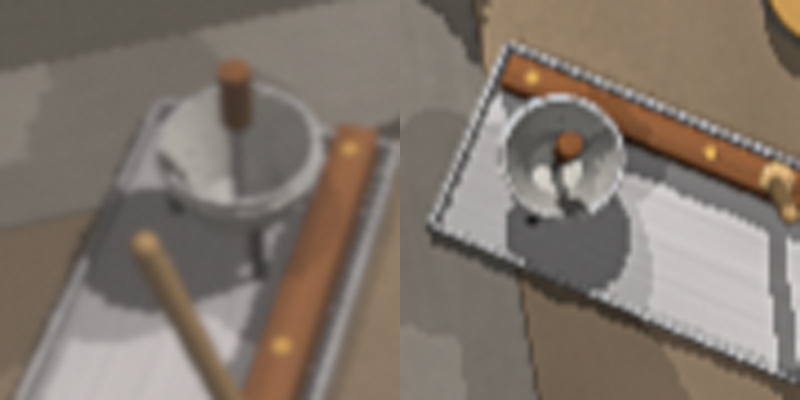

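The strainer sits inside the collar: grip top at side crop (234,69) and top crop (570,144), rim centre at (242,150) and (563,157). I'll compute the tilt.

```bash
python3 -c "
from h import *
T,S=pickle.load(open('c3.pkl','rb'))
fs=lambda u,v:((u+.5)/4-.5+240,(v+.5)/4-.5+290)
ft=lambda u,v:((u-400+.5)/4.444-.5+335,(v+.5)/4.444-.5+225)
print('grip',tri(T,ft(570,144),S,fs(234,69)),onz(T,ft(570,144),.108),onz(S,fs(234,69),.108))
print('rim',tri(T,ft(563,156),S,fs(242,148)),onz(T,ft(563,156),.059),onz(S,fs(242,148),.059))
"
```

```text
grip (array([ 0.54372698, -0.24394016,  0.10635972]), np.float64(0.0002063630560505475)) [ 0.54335439 -0.24376416  0.108     ] [ 0.54372328 -0.24555241  0.108     ]
rim (array([ 0.54492899, -0.24518413,  0.05467789]), np.float64(0.000596179131794138)) [ 0.54394416 -0.24473799  0.059     ] [ 0.54495811 -0.24908059  0.059     ]
```

The strainer is home and level: grip top at 108 mm after the bias seen earlier, upright within about 1 mm. Next is the cup.

Call:
arm_command --series '[0,0.2,0.5,0,0,0,0,0,0.2,2,0,0,0,0,0,0.2,4,0,0,0,0,0,0.2,6,0,0,0,0,0,0.2,8,0,0,0,0,0,0.2,9.5,0,0,0,0,0,0.2,10.1,0,0,0,0,0,0.2,10.1,0,0,0,0]' --force 30

```text
time: 11.2
eef_pos: [0.4331, 0.0513, 0.0367]
tcp_rot: [0.203, 0.979, -0.0, -0.001]
contact_force: [-0.6, 0.5, 0.1]
opening: 1.004
finger_force: 0.0
```

Call:
arm_command --series '[0,0,0,0,0,0,0.15,0,0,0,0,0,0,0.25,0,0,0,0,0,0,0.35,0,0,0,0,0,0,0.6,0,0,0,0,0,0,0.6,0,0,0,0,0,0,0.6,0,0,0,0,0,0,0.6]' --force 40

```text
time: 11.78
eef_pos: [0.4347, 0.0511, 0.0394]
tcp_rot: [0.202, 0.979, -0.0, 0.001]
contact_force: [-2.6, -0.6, 6.2]
opening: 0.639
finger_force: 41.8
```

```bash
python3 -c "
from h import *
to([.432,.051,.035])"
```

```text
t11.78 pos [0.4347 0.0511 0.0394] shift cm [ 0.24 -0.11  0.44] turn [0.01 0.16 0.08] F [-2.6 -0.6  6.2] op 0.639 ff 41.8
```

Call:
arm_command --series '[0,0,0,0,0,0,0.6,0,0,-0.5,0,0,0,0.6,0,0,-1.5,0,0,0,0.6,0,0,-3.5,0,0,0,0.6,0,0,-6,0,0,0,0.6,0,0,-9,0,0,0,0.6,0,0,-12,0,0,0,0.6,0,0,-15,0,0,0,0.6,0,0,-17.5,0,0,0,0.6,0,0,-18.5,0,0,0,0.6]'

```text
time: 12.62
eef_pos: [0.4351, 0.0514, 0.2277]
tcp_rot: [0.202, 0.979, 0.0, 0.004]
contact_force: [0.9, -0.3, -0.5]
opening: 0.636
finger_force: 42.6
```

```bash
python3 -c "
from h import *
to([.481,-.359,.22],TILT)"
```

```text
t12.62 pos [0.4351 0.0514 0.2277] shift cm [-20.47 -35.86   0.84] turn [  0.16 -19.54   0.03] F [ 0.9 -0.3 -0.5] op 0.636 ff 42.6
```

Call:
arm_command --series '[-0.6,-1,0,0,0,0,0.6,-1.6,-2.8,0,0,0,0,0.6,-2.9,-5,0,0,0,0,0.6,-4.2,-7.3,0,0,0,0,0.6,-5.5,-9.6,0,0,0,0,0.6,-6.8,-12,0,0,0,0,0.6,-8.1,-14.2,0,0,0,0,0.6,-9.2,-16,0,0,0,0,0.6,-10,-17.3,0,0,0,0,0.6,-10.3,-18,0,0,0,0,0.6]'

```text
time: 13.45
eef_pos: [0.4562, -0.1561, 0.2217]
tcp_rot: [0.203, 0.979, 0.0, -0.001]
contact_force: [-0.3, -0.2, -1.4]
opening: 0.636
finger_force: 42.6
```

Call:
arm_command --series '[-0.6,-1,0,0,-1,0,0.6,-1.6,-2.8,0,0,-3,0,0.6,-2.9,-5,0,0,-5,0,0.6,-4.2,-7.3,0,0,-8,0,0.6,-5.5,-9.6,0,0,-11,0,0.6,-6.8,-12,0,0,-14,0,0.6,-8.1,-14.2,0,0,-16,0,0.6,-9.2,-16,0,0,-18,0,0.6,-10,-17.3,0,0,-19.5,0,0.6,-10.2,-17.9,0,0,-20,0,0.6]'

```text
time: 14.28
eef_pos: [0.4787, -0.3604, 0.2218]
tcp_rot: [0.2, 0.964, -0.035, 0.17]
contact_force: [1.0, -0.3, -1.9]
opening: 0.638
finger_force: 42.6
```

```bash
python3 -c "
from h import *
to([.481,-.359,.195],TILT)"
```

```text
t14.28 pos [ 0.4787 -0.3604  0.2218] shift cm [0.77 0.22 2.57] turn [-0.    0.01 -0.  ] F [ 1.  -0.3 -1.9] op 0.638 ff 42.6
```

Call:
arm_command --series '[0.4,0.1,0.8,0,0,0,0.6,0.8,0.2,1.7,0,0,0,0.6,0.8,0.2,2.3,0,0,0,0.6,0.8,0.2,2.5,0,0,0,0.6,0.8,0.2,2.5,0,0,0,0.6]'

```text
time: 14.7
eef_pos: [0.4809, -0.3566, 0.1946]
tcp_rot: [0.199, 0.965, -0.034, 0.169]
contact_force: [-0.0, 0.5, -0.9]
opening: 0.635
finger_force: 42.6
```

```bash
python3 -c "
from h import *
d=Ro.from_euler('z',G).apply([-.342,0,.94]);tip=np.array([.4958,-.365,.144])
off=-.0024*TILT.apply([1,0,0])
to(tip-.037*d+off,TILT)
from plant import vision
T=vision.read_camera('top');S=vision.read_camera('side');pickle.dump([T,S],open('c4.pkl','wb'))
a=S['color'][280:430,220:370];b=T['color'][215:315,365:465]
cv2.imwrite('pics/l4.png',np.hstack([cv2.resize(a,(400,400),interpolation=2),cv2.resize(b,(400,400),interpolation=2)]))"
```

```text
t14.70 pos [ 0.4809 -0.3566  0.1946] shift cm [-0.13 -0.2   9.04] turn [ 0.11 -0.14  0.09] F [-0.   0.5 -0.9] op 0.635 ff 42.6
```

View pics/l4.png

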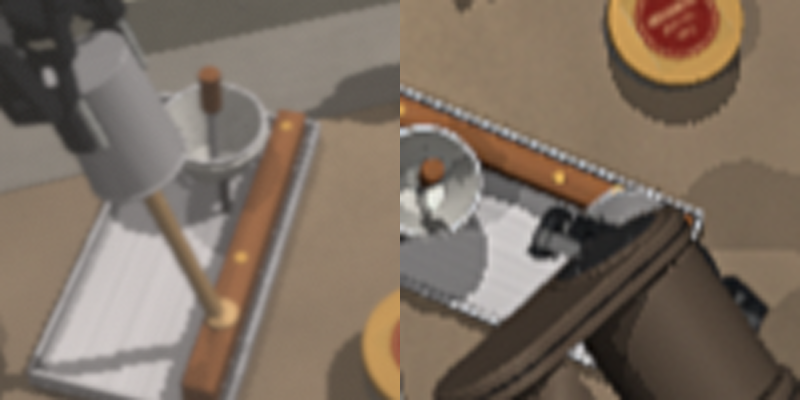

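The cup is coaxial with the peg. Its mouth is centred at about (140,175) in the side crop, with the peg tip just below at (148,184). I'll slide it on along the tool axis.

Call:
arm_command --series '[-0.1,-0.2,0.5,0,0,0,0.6,-0.1,-0.2,1.5,0,0,0,0.6,-0.1,-0.2,2.5,0,0,0,0.6,-0.1,-0.2,3.5,0,0,0,0.6,-0.1,-0.2,4.5,0,0,0,0.6,-0.1,-0.2,5.5,0,0,0,0.6,-0.1,-0.2,6.5,0,0,0,0.6,-0.1,-0.2,7.4,0,0,0,0.6,-0.1,-0.2,8,0,0,0,0.6,-0.1,-0.2,8,0,0,0,0.6]'

```text
time: 15.63
eef_pos: [0.5058, -0.3704, 0.1192]
tcp_rot: [0.199, 0.965, -0.034, 0.169]
contact_force: [-0.2, -0.3, -1.2]
opening: 0.641
finger_force: 42.6
```

Call:
arm_command --series '[0,0,0.2,0,0,0,0.6,0,0,0.4,0,0,0,0.6,0,0,0.5,0,0,0,0.6,0,0,0.5,0,0,0,0.6]'

```text
time: 15.97
eef_pos: [0.5078, -0.3718, 0.117]
tcp_rot: [0.199, 0.964, -0.035, 0.17]
contact_force: [0.2, 0.9, -1.5]
opening: 0.64
finger_force: 42.6
```

Call:
arm_command --series '[0,0,0.1,0,0,0,0.6,0,0,0.2,0,0,0,0.6,0,0,0.3,0,0,0,0.6,0,0,0.3,0,0,0,0.6]'

```text
time: 16.3
eef_pos: [0.5086, -0.3721, 0.1137]
tcp_rot: [0.199, 0.964, -0.035, 0.17]
contact_force: [-0.4, 0.1, -0.8]
opening: 0.636
finger_force: 42.6
```

```bash
python3 -c "
from h import *
d=Ro.from_euler('z',G).apply([-.342,0,.94]);tip=np.array([.4958,-.365,.144])
off=-.0024*TILT.apply([1,0,0])
to(tip-.037*d+off,TILT)"
```

```text
t16.30 pos [ 0.5086 -0.3721  0.1137] shift cm [0.09 0.14 0.36] turn [ 0.02 -0.01  0.05] F [-0.4  0.1 -0.8] op 0.636 ff 42.6
```

Call:
arm_command --series '[0,0,0.1,0,0,0,0.6,0,0,0.2,0,0,0,0.6,0,0,0.2,0,0,0,0.6]'

```text
time: 16.55
eef_pos: [0.5092, -0.3723, 0.1117]
tcp_rot: [0.199, 0.964, -0.035, 0.17]
contact_force: [0.6, 1.1, -1.6]
opening: 0.635
finger_force: 42.6
```

Call:
arm_command --series '[0,0,0.1,0,0,0,0.6,0,0,0.15,0,0,0,0.6,0,0,0.15,0,0,0,0.6]'

```text
time: 16.8
eef_pos: [0.5098, -0.3727, 0.1109]
tcp_rot: [0.199, 0.964, -0.035, 0.17]
contact_force: [-0.9, 0.9, 0.9]
opening: 0.639
finger_force: 43.0
```

Call:
arm_command --series '[0,0,0.1,0,0,0,0.6,0,0,0.15,0,0,0,0.6,0,0,0.15,0,0,0,0.6]'

```text
time: 17.05
eef_pos: [0.5101, -0.3728, 0.1106]
tcp_rot: [0.199, 0.965, -0.035, 0.17]
contact_force: [-7.0, 4.3, 8.2]
opening: 0.636
finger_force: 43.9
```

Tip contact is felt (8 N upward). I'll back off slightly, ease the cup 10° toward vertical about the tip, then open.

Call:
arm_command --series '[0,0,-0.1,0,0,0,0.6,0.15,0,-0.1,0,2.5,0,0.6,0.3,0,-0.1,0,5,0,0.6,0.45,0,-0.15,0,7.5,0,0.6,0.6,0,-0.15,0,10,0,0.6,0.6,0,-0.15,0,10,0,0.6]'

```text
time: 17.55
eef_pos: [0.5055, -0.371, 0.1089]
tcp_rot: [0.202, 0.976, -0.018, 0.086]
contact_force: [-0.4, -1.1, -1.1]
opening: 0.637
finger_force: 42.6
```

Call:
arm_command --series '[0,0,0.1,0,0,0,0.6,0,0,0.1,0,0,0,0.6]'

```text
time: 17.72
eef_pos: [0.5056, -0.3711, 0.1086]
tcp_rot: [0.202, 0.975, -0.018, 0.087]
contact_force: [0.7, 0.0, 3.0]
opening: 0.638
finger_force: 43.0
```

Call:
arm_command --series '[0,0,0,0,0,0,0.35,0,0,0,0,0,0,0.3,0,0,0,0,0,0,0.25,0,0,0,0,0,0,0.2,0,0,0,0,0,0,0.1,0,0,0,0,0,0,0,0,0,0,0,0,0,0,0,0,0,0,0,0,0,0,0,0,0,0,0,0,0,0,0,0,0,0,0]' --force 20

```text
time: 18.55
eef_pos: [0.5047, -0.3705, 0.1075]
tcp_rot: [0.202, 0.976, -0.018, 0.085]
contact_force: [0.1, -0.8, 0.3]
opening: 1.003
finger_force: 0.0
```

```bash
python3 -c "
from h import *
to([.4958,-.365,.3])
from plant import vision
T=vision.read_camera('top');S=vision.read_camera('side');pickle.dump([T,S],open('c5.pkl','wb'))
a=S['color'][280:430,220:370];b=T['color'][215:315,365:465]
cv2.imwrite('pics/l5.png',cv2.resize(a,(600,600),interpolation=2))"
```

```text
t18.55 pos [ 0.5047 -0.3705  0.1075] shift cm [ -2.32   0.15 -19.14] turn [ 0.   10.    0.05] F [ 0.1 -0.8  0.3] op 1.003 ff 0.0
```

View pics/l5.png

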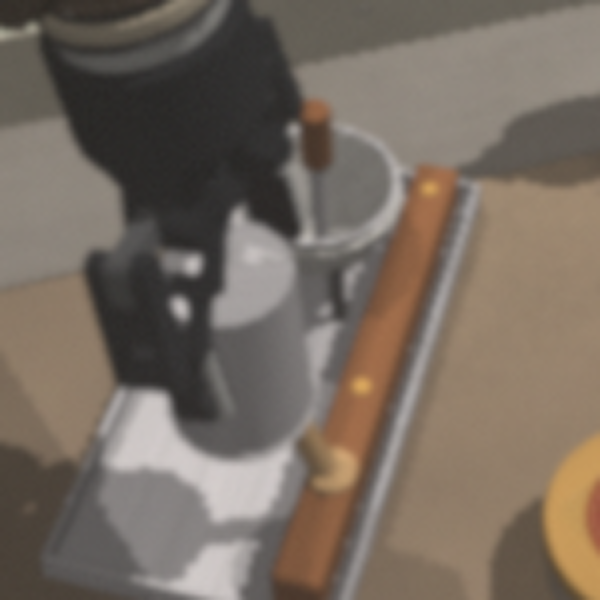

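The cup hangs on the peg, with its end at about (260,270) and the peg entering at the back of the mouth at (310,440). The fingers are clear on both sides, so I'll withdraw along the tool axis.

Call:
arm_command --series '[0,0,-0.5,0,0,0,0,0,0,-1.5,0,0,0,0,0,0,-3,0,0,0,0,0,0,-5,0,0,0,0,0,0,-7.5,0,0,0,0,0,0,-10,0,0,0,0,0,0,-12,0,0,0,0,0,0,-14,0,0,0,0,0,3,-15,0,0,0,0,0,6,-15,0,0,0,0]'

```text
time: 19.48
eef_pos: [0.5054, -0.3066, 0.2607]
tcp_rot: [0.203, 0.975, -0.02, 0.089]
contact_force: [0.0, 1.3, 0.1]
opening: 1.0
finger_force: 0.0
```

Call:
arm_command --series '[1,4,0,0,0,0,0,2,8,0,0,0,0,0,3,12,0,0,0,0,0,4,16,0,0,0,0,0,5,20,0,0,0,0,0,6,24,0,0,0,0,0,6,27,0,0,0,0,0,6,28,0,0,0,0,0,6,28,0,0,0,0,0,6,28,0,0,0,0]'

```text
invalid input at $.series: expected a multiple of 7 numbers
```

```bash
python3 -c "
from h import *
to([.4958,-.365,.3])
from plant import vision
T=vision.read_camera('top');S=vision.read_camera('side')
a=S['color'][280:430,220:370];b=T['color'][215:315,345:445]
cv2.imwrite('pics/l6.png',np.hstack([cv2.resize(a,(400,400),interpolation=2),cv2.resize(b,(400,400),interpolation=2)]))"
```

```text
t19.48 pos [ 0.5054 -0.3066  0.2607] shift cm [-2.14 -5.75 -3.58] turn [-0.16 10.45 -0.13] F [0.  1.3 0.1] op 1.000 ff 0.0
```

View pics/l6.png

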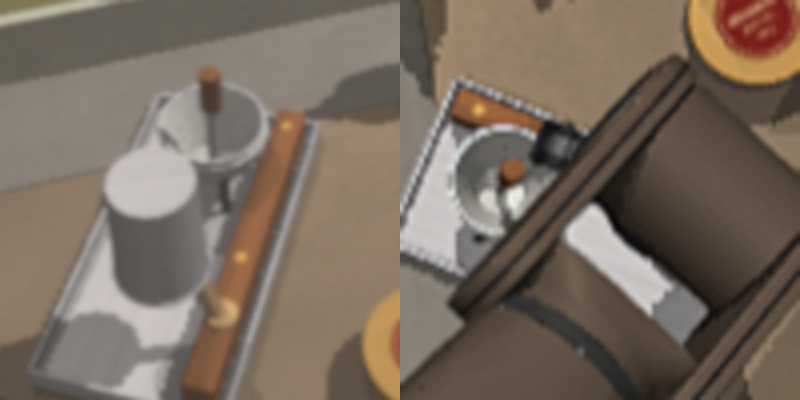

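The strainer is home and level, the cup hangs on the peg with its wall leaning on it, and the gripper is clear. Handing in.

```bash
python3 -c "
from plant import ctrl
print(ctrl.sign_off())"
```

```text
the job is handed in; nothing more can be done
None
```

The job is handed in at about 19.5 s: the strainer is home and level in the collar, the cup hangs mouth-down on the peg's tip, and the bystanders were not approached; however, I viewed 12 pictures, two over the limit of 10.

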